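# Present a new battery over the bay of an opened phone

## Task

Take the black phone battery with the orange end out of the parts bin and carry it over the things on the bench to the opened phone in the clamp. Stop with it hovering level about 6 mm above the phone, squarely over the empty battery bay with its orange end and connector tab towards the camera end, touching nothing there: the adhesive in the bay grabs at the first touch. Finish while still holding it quite still like that, so that I can check the fit and plug in the connector; the other parts stay in the bin and nothing else on the bench gets shifted.

Things in the scene. Friction and masses are not known exactly. Their poses are not given: they have to be found in the camera images.
- battery_center (a point): Centre (half-way up) of the wanted battery: rigid black slab 84 x 40 x 7 mm (its x, y, z), about 45 g, white label on top, 9 mm orange band across its +x end and an amber connector tab sticking out 7 mm there, 8 mm to the +y side of the middle. Lies flat in the bin, z up. Grasp across the 40 mm width at mid-length; 25 mm beside each long side is free.
- battery_tab_end (a point): Point on the same battery: middle of its +x (orange) end face, 42 mm from its centre along its x, half-way up.
- bay (a point): Centre of the phone's empty battery bay, at the height of the phone's rim (22 mm above the bench), the highest part of phone and clamp. The bay is a recess 92 mm along this point's x, 48 mm along y, 8 mm deep: the battery would fit with 4 mm to spare all round. x points along the phone to its camera end (green board, two cameras, battery socket); z is up.
- bay_socket_end (a point): Middle of the bay's camera-end (+x) edge at rim height, 46 mm from the bay's centre: the battery's orange end belongs on this side.
- open_phone: Opened dark blue-grey phone, 158 x 76 x 12 mm, between the bright end jaws of a black clamp, 200 x 96 mm (knob: 18 mm more at the -x end), all fixed to the bench. Origin at bench height under the phone's middle; x along the phone to the camera end, y to its left. The bay's centre lies at x -13, y -6 mm.
- parts_bin: Fixed blue open bin, 220 x 158 mm outside (its x, y; the rim lip adds 2 mm each way), 42 mm high, walls 4 mm, inner floor 9 mm above the bench; origin at the centre of its underside on the bench. The batteries lie along its x within 0.2 rad, the wanted one's orange end towards its +x.
- other_battery: The wrong battery: silver-grey slab 64 x 50 x 6 mm with a blue band, also in the bin, ahead of or behind the wanted one along the bin's x (they swap places); origin at the centre of its underside. Stays in the bin.
- component_box: Small clear component box 90 x 39 x 26 mm in the bin along its +y wall; origin at the centre of its underside. Stays in the bin.
- blue_reel: Small reel with blue flanges, 33 mm across, 20 mm high, in the bin by its +y wall; origin at the centre of its underside. Stays in the bin.
- flux_jar: White jar with a green lid, 45 mm across, 30 mm high, standing loose between bin and phone; origin at the centre of its underside.
- solder_spool: Solder spool, 52 mm across, 28 mm high, standing loose between bin and phone; origin at the centre of its underside.
- air_blower: Black rubber air blower, 43 mm across, 48 mm high, standing loose between bin and phone; origin at the centre of its underside.
- speaker_module: Small black loudspeaker module 18 x 11 x 5 mm loose in the bin by its -y wall; origin at the centre of its underside. Stays in the bin.
- camera_module: Small silver camera module 12 x 12 x 6 mm loose in the bin's corner at -x, -y; origin at the centre of its underside. Stays in the bin.

How it is judged:
On the way:
1. the battery is lifted clear out of the bin, higher than the things on the bench, in the fingers (height (world z) of battery_center above 0.06 m and contact force between battery and the fingers above 0.3 N and contact force between battery and parts_bin below 0.1 N), for 0.1 s.
At the end, for the whole second after the job is handed in: Battery still held, at rest; centre within 4 mm of the bay's from above, turned and level within 0.08 rad, orange end at the camera end, underside 2 to 12 mm above the rim, nothing touching phone or clamp; other bin parts in the bin within 60 mm, jar, spool and blower within 15 mm of their start (horizontal distance between battery_center and bay below 0.004 m and z of battery_center in the frame of bay between 0.0055 and 0.0155 m and angle between the x axis of battery_center and the x axis of bay, either way round below 0.08 rad and horizontal distance between battery_tab_end and bay_socket_end below 0.012 m and angle between battery_center's own z axis and vertical below 0.08 rad and contact force between battery and the fingers above 0.3 N and contact force between open_phone and anything else below 0.1 N and linear speed of battery below 0.01 m/s and height (world z) of each of other_battery, component_box, blue_reel, speaker_module, camera_module below 0.038 m and distance of each of other_battery, component_box, blue_reel, speaker_module, camera_module from where it was at the start of the episode below 0.06 m and distance of each of flux_jar, solder_spool, air_blower from where it was at the start of the episode below 0.015 m); the arm keeps its last pose, push and grip.
It fails at once if the battery, the gripper or anything else touches the phone or its clamp (contact force between open_phone and anything else above 1 N).
It fails at once if another part is lifted out of the bin (height (world z) of any of other_battery, component_box, blue_reel, speaker_module, camera_module above 0.045 m).
It fails at once if the jar, the spool or the blower between bin and phone is shifted more than 15 mm (distance of any of flux_jar, solder_spool, air_blower from where it was at the start of the episode above 0.015 m).
It also fails if it takes over 48 s, if anything falls off the work surface, if the arm or the gripper's body presses on something with over 40 N, if the wrist force passes 120 N, or if a joint passes its speed limit or range.

## Robot

A 6-joint arm with a two-finger parallel gripper is mounted at the origin on a cart in front of the work surface, level with it; the furniture and walls round the work are solid. World frame = base frame: x ahead of the robot, y to its left, z up, the work surface at z = 0. Lengths are in m, angles in rad, forces in N, time in s.
With the tool pointing down it reaches from about 0.375 to 0.9 m from the base axis. Payload 3.1 kg.
Tool frame: the origin (TCP) lies between the finger pads; the fingertips stand 17 mm ahead of it and the grasp point (between the pads) lies 2 mm behind it (robot.nose_length is the distance from the TCP to the fingertips, in m); z points along the fingers, y is the line along which they close (so a half turn about z gives the same grasp; the last joint's range is limited). The gripper opens to 87 mm and grips with 3 to 60 N. Pads are 19 mm wide; open, the fingers measure 117 mm over their backs; the gripper's body (75 mm by 190 mm) begins 51 mm behind the grasp point.
Start: joints at [1.129, 0.527, 1.433, -0, 1.181, -0.178], TCP at [0.163, 0.603, 0.24] pointing down, gripper open.
Joint ranges: [-3.08, 3.08], [-0.75, 2.2], [0.22, 2.44], [-1.43, 4.57], [0, 2.65], [-2.85, 2.85]. Speed limits (rad/s): [2.79, 2.79, 3.14, 3.14, 3.14, 3.14].

## Interface

Orientations are given as a unit quaternion [x, y, z, w].
In Python, from rig import robot, cams gives the robot as it stands.
- The arm moves only by the shell command python3 -m pendant 'ROWS' [FORCE]. ROWS is JSON, a list of rows, each an object with "jaw": the opening, from 0 (shut) to 1 (fully open); "linear": the shift along the tool's x, y, z in cm, a list of three; "twist": the turn about the tool's z in degrees. A call has 1 to 12 rows; each row shifts and turns the commanded pose from where the row before left it, along the tool's axes as they then stand; what a row does not reach is not made up. A row lasts 1/12 s, in which the tool goes at most 41.7 mm and 7.16 degrees, less where a joint would pass 70% of its speed; a pose out of reach is approached as far as the arm can. A call is refused whole if a number of a shift passes 4.17 or a number of a turn 7.16, either way. A call with a gripper value outside its range is refused whole. The fingers move at their own pace and stop on an object; FORCE is the grip in N (left out, the last holds). Time passes only in rows, so rows that do not move let the fingers close. It gives the time, the measured TCP pose, the force, the opening and the grip force at its end, in the units of the state.
- robot.get_obs(): the state, without advancing time (a new reading comes with each control period).
- cams.camera(name): name is "side" or "top" or "wrist"; returns a dict with "color" (400x640x3 uint8, blue, green, red), "depth" (400x640 float32, m along the optical axis (not along the pixel's ray), 0 where there is no reading), "fov_y" (degrees; the focal length in pixels is half the picture's height over the tangent of half this angle, whatever the lens; pixels are square), "cx", "cy" (the principal point, pixels), "view" (4x4, takes a point from world to camera coordinates). Camera axes: x right, y down, z forward; pixel columns grow to the right and rows downward; lengths in m; the calibration is good to about 2 mm. A picture is of the moment at which its call begins.
- robot.hand_in(): hands the job in; it is judged then, once.
The state is a dict: "time": time; "q": joint angles; "joint_velocities": joint speeds; "joint_torque": joint torques, N m; "position": TCP position; "tool_rot": TCP orientation; "ft_force": force on the tool from outside, world axes, zero at the start; "moment": the same for the moment, N m; "grip_width": finger opening in m; "grip_force": force on a finger pad.
Only numpy, scipy, OpenCV 4.12 (cv2) and the standard library are available. Lean on these libraries where they do the work, as an engineer would, in place of code of your own. Each camera call takes 0.05 s, during which the arm holds its last target. There are 200 camera calls.

## Working session

There is one attempt and no reset: what is moved stays moved. The work goes in short steps, Python scripts to look and compute and a shell command to move; the robot and the scene stay as the last step left them, time stands still between calls to the robot, and variables do not carry over. Pictures are saved under pics/ and viewed, at most 10 in all, crops included, and the job is handed in when it is done.

```bash
mkdir -p pics; ls; cat > h.py <<'E'
import numpy as np, cv2
from rig import robot, cams
def shot(n):
    c=cams.camera(n); np.savez('/tmp/%s.npz'%n,**c); return c
def load(n): return dict(np.load('/tmp/%s.npz'%n))
def world(c):
    d=c['depth']; f=200/np.tan(np.radians(float(c['fov_y']))/2)
    v,u=np.mgrid[:d.shape[0],:d.shape[1]]
    p=np.stack([(u-c['cx'])/f*d,(v-c['cy'])/f*d,d,np.ones_like(d)],-1)
    w=p@np.linalg.inv(c['view']).T
    w=w[...,:3]; w[d==0]=np.nan; return w
E
python3 - <<'E'
from h import *
for n in('top','wrist'):
    c=shot(n); cv2.imwrite(f'pics/{n}0.png',c['color'])
    print(n,c['fov_y'],c['cx'],c['cy'],np.linalg.inv(c['view']).round(3).tolist())
o=robot.get_obs(); print({k:np.round(v,3).tolist() for k,v in o.items()})
E
```

```text
pics
top 43.33069555369022 307.7139937518285 195.0466485066772 [[0.01, -0.992, 0.123, 0.379], [-1.0, -0.012, -0.013, -0.11], [0.015, -0.122, -0.992, 1.11], [0.0, 0.0, 0.0, 1.0]]
wrist 60.333410663521796 323.149194369533 200.5754897843819 [[0.261, 0.936, 0.237, 0.097], [0.965, -0.253, -0.065, 0.62], [-0.001, 0.246, -0.969, 0.384], [0.0, 0.0, 0.0, 1.0]]
{'time': 0.1, 'q': [1.129, 0.528, 1.434, -0.0, 1.181, -0.179], 'joint_velocities': [-0.0, 0.0, -0.003, 0.001, -0.0, 0.0], 'joint_torque': [0.0, -44.099, -17.715, 0.063, 0.053, -0.0], 'position': [0.163, 0.603, 0.239], 'tool_rot': [0.132, 0.991, -0.001, -0.0], 'ft_force': [-0.379, -0.47, 0.178], 'moment': [-0.004, 0.035, 0.034], 'grip_force': 0.0, 'grip_width': 0.087}
```

View pics/top0.png

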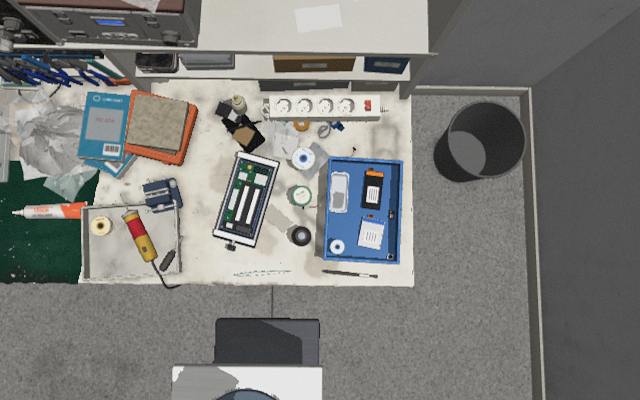

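```bash
python3 - <<'E'
from h import *
c=load('top'); w=world(c)
cv2.imwrite('pics/crop.png',cv2.resize(c['color'][140:270,200:410],None,fx=3.8,fy=3.8,interpolation=cv2.INTER_CUBIC))
for u,v in [(372,190),(373,175),(371,234),(338,190),(337,247),(303,159),(300,195),(301,236),(323,200),(403,200),(362,159),(362,262),(246,200),(248,168),(262,157),(232,240),(270,290)]:
    print(u,v,np.nanmedian(w[v-1:v+2,u-1:u+2].reshape(-1,3),0).round(4))
E
```

```text
372 190 [ 0.527 -0.266  0.015]
373 175 [ 0.5604 -0.2686  0.0149]
371 234 [ 0.4303 -0.2632  0.0142]
338 190 [ 0.5235 -0.19    0.0333]
337 247 [ 0.4015 -0.1899  0.0093]
303 159 [ 0.592  -0.1136  0.0262]
300 195 [ 0.5125 -0.108   0.0281]
301 236 [ 0.4231 -0.1112  0.0446]
323 200 [ 0.5055 -0.1592 -0.0015]
403 200 [ 0.5076 -0.3376 -0.001 ]
362 159 [ 0.5913 -0.2432  0.0385]
362 262 [ 0.3699 -0.2424  0.0386]
246 200 [0.5018 0.0103 0.012 ]
248 168 [0.5722 0.0069 0.018 ]
262 157 [ 0.5991 -0.0224  0.0074]
232 240 [0.4141 0.0375 0.018 ]
270 290 [ 0.2586 -0.0012 -0.76  ]
```

View pics/crop.png

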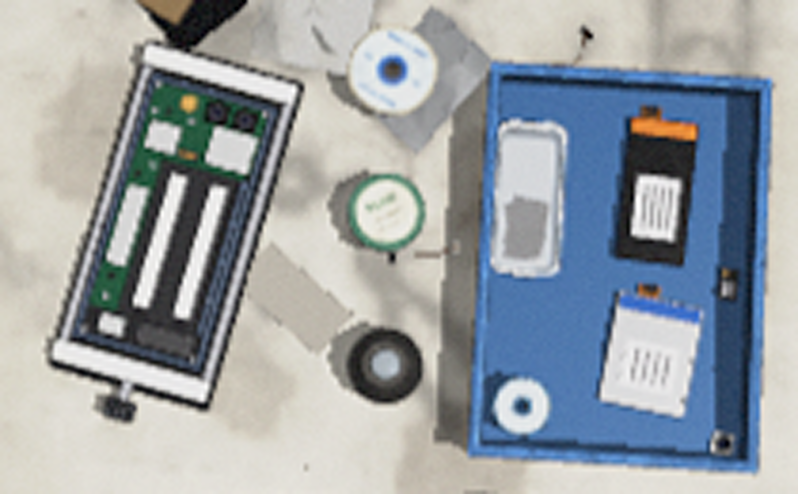

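```bash
python3 -m pendant '[{"jaw":1,"linear":[-3.5,-2,0],"twist":0},{"jaw":1,"linear":[-3.5,-2,0],"twist":0},{"jaw":1,"linear":[-3.5,-2,0],"twist":0},{"jaw":1,"linear":[-3.5,-2,0],"twist":0},{"jaw":1,"linear":[-3.5,-2,0],"twist":0},{"jaw":1,"linear":[-3.5,-2,0],"twist":0},{"jaw":1,"linear":[-3.5,-2,0],"twist":0},{"jaw":1,"linear":[-3.5,-2,0],"twist":0}]' && python3 -m pendant '[{"jaw":1,"linear":[-2.4,-3.4,0],"twist":0},{"jaw":1,"linear":[-2.4,-3.4,0],"twist":0},{"jaw":1,"linear":[-2.4,-3.4,0],"twist":0},{"jaw":1,"linear":[-2.4,-3.4,0],"twist":0},{"jaw":1,"linear":[-2.4,-3.4,0],"twist":0},{"jaw":1,"linear":[-2.4,-3.4,0],"twist":0},{"jaw":1,"linear":[-2.4,-3.4,0],"twist":0},{"jaw":1,"linear":[-2.4,-3.4,0],"twist":0},{"jaw":1,"linear":[-2.4,-3.4,0],"twist":0},{"jaw":1,"linear":[-2.4,-3.4,0],"twist":0},{"jaw":1,"linear":[-2.4,-3.4,0],"twist":0},{"jaw":1,"linear":[-2.4,-3.4,0],"twist":0}]' && python3 -m pendant '[{"jaw":1,"linear":[0,-3.5,0],"twist":0},{"jaw":1,"linear":[0,-3.5,0],"twist":0},{"jaw":1,"linear":[0,-3.5,0],"twist":0},{"jaw":1,"linear":[0,-3.5,0],"twist":0},{"jaw":1,"linear":[-0.7,-3.5,0],"twist":0},{"jaw":1,"linear":[0,0,0],"twist":-5},{"jaw":1,"linear":[0,0,0],"twist":-4},{"jaw":1,"linear":[0,0,0],"twist":0},{"jaw":1,"linear":[0,0,0],"twist":0}]'
python3 - <<'E'
from h import *
c=shot('wrist'); cv2.imwrite('pics/wrist1.png',c['color'])
print(np.linalg.inv(c['view'])[:3,3].round(4))
E
```

```text
time: 0.77
position: [0.3923, 0.3742, 0.2393]
tool_rot: [0.131, 0.991, -0.0, -0.0]
ft_force: [-0.0, 0.4, -0.3]
grip_width: 0.0867
grip_force: 0.0
time: 1.77
position: [0.5632, -0.0951, 0.2392]
tool_rot: [0.132, 0.991, 0.0, -0.0]
ft_force: [0.2, 1.0, -0.6]
grip_width: 0.0869
grip_force: 0.0
time: 2.52
position: [0.524, -0.2638, 0.2391]
tool_rot: [0.054, 0.999, 0.0, -0.0]
ft_force: [-0.9, 0.7, -0.2]
grip_width: 0.0869
grip_force: 0.0
[ 0.4566 -0.2566  0.3843]
```

View pics/wrist1.png

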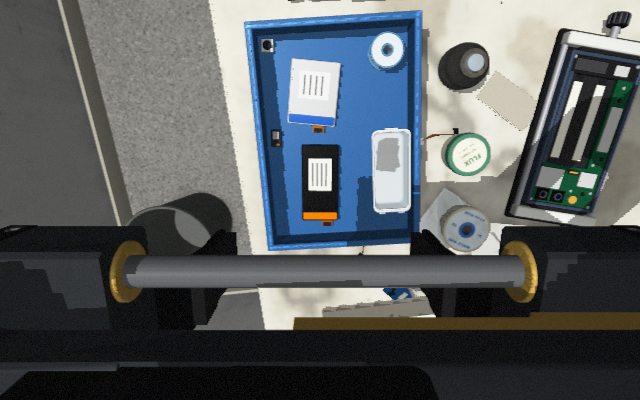

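```bash
cat >> h.py <<'E'
def rect(m,w):
    p=w[m][:,:2]; (cx,cy),s,a=cv2.minAreaRect((p*1000).astype(np.float32))
    return (round(cx,1),round(cy,1)),np.round(s,1),round(a,1)
E
python3 - <<'E'
from h import *
c=load('wrist'); w=world(c); z=w[...,2]
hsv=cv2.cvtColor(c['color'],cv2.COLOR_BGR2HSV)
print('bin floor z',np.nanmedian(z[150:200,262:280]),'batt z',np.nanmedian(z[160:205,306:336]))
notblue=~((hsv[...,0]>95)&(hsv[...,0]<125)&(hsv[...,1]>100)&(hsv[...,2]>50))
m=np.zeros(z.shape,bool); m[138:222,295:348]=True
m&=notblue&(z>0.0125)
m=cv2.morphologyEx(m.astype(np.uint8),cv2.MORPH_OPEN,np.ones((9,9)))>0
print(rect(m,w), m.sum())
# phone: white jaws in both images
t=load('top'); 
for n,cc in(('wrist',c),('top',t)):
    W=world(cc); H=cv2.cvtColor(cc['color'],cv2.COLOR_BGR2HSV)
    b=(abs(W[...,0]-.5)<.13)&(W[...,1]>-.07)&(W[...,1]<.1)
    zz=W[b][:,2]; print(n,np.histogram(zz[~np.isnan(zz)],bins=np.arange(0,.034,.002)))
E
```

```text
bin floor z 0.011430301770785162 batt z 0.016095954924499417
((529.4, -267.9), array([38.1, 82.5]), 84.1) 2598
wrist (array([7037,  889,  761,  413,  757,  378, 1496, 3394, 1688, 3251, 4435,
       1900,   90,    4,    0,    0]), array([0.   , 0.002, 0.004, 0.006, 0.008, 0.01 , 0.012, 0.014, 0.016,
       0.018, 0.02 , 0.022, 0.024, 0.026, 0.028, 0.03 , 0.032]))
top (array([1195,  466,  204,  185,  219,  331,  498,  574,  649,  740,  577,
        259,   50,   10,    2,    0]), array([0.   , 0.002, 0.004, 0.006, 0.008, 0.01 , 0.012, 0.014, 0.016,
       0.018, 0.02 , 0.022, 0.024, 0.026, 0.028, 0.03 , 0.032]))
```

```bash
python3 -m pendant '[{"jaw":0.63,"linear":[-0.58,-0.35,0],"twist":0},{"jaw":0.63,"linear":[0,0,4],"twist":0},{"jaw":0.63,"linear":[0,0,4],"twist":0},{"jaw":0.63,"linear":[0,0,4],"twist":0},{"jaw":0.63,"linear":[0,0,3],"twist":0},{"jaw":0.63,"linear":[0,0,0],"twist":0},{"jaw":0.63,"linear":[0,0,0],"twist":0},{"jaw":0.63,"linear":[0,0,0],"twist":0}]'
python3 - <<'E'
from h import *
c=shot('wrist'); cv2.imwrite('pics/wrist2.png',c['color'])
E
```

```text
time: 3.23
position: [0.5312, -0.2686, 0.091]
tool_rot: [0.053, 0.999, -0.001, 0.001]
ft_force: [0.3, 1.0, -0.2]
grip_width: 0.0555
grip_force: 0.0
```

View pics/wrist2.png

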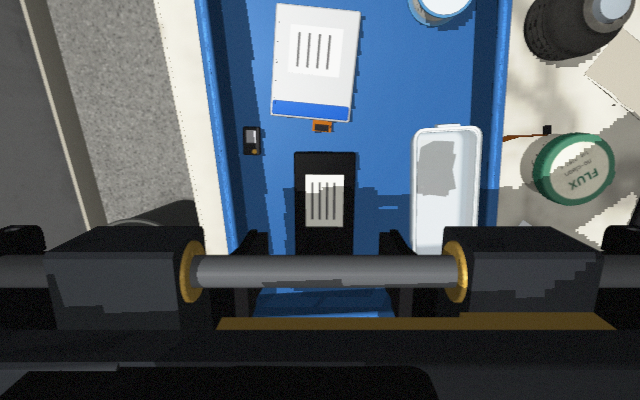

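```bash
python3 -m pendant '[{"jaw":0.63,"linear":[0.15,0,2.5],"twist":0},{"jaw":0.63,"linear":[0,0,2],"twist":0},{"jaw":0.63,"linear":[0,0,1],"twist":0},{"jaw":0.63,"linear":[0,0,0.7],"twist":0},{"jaw":0.63,"linear":[0,0,0],"twist":0},{"jaw":0.63,"linear":[0,0,0],"twist":0}]' && python3 -m pendant '[{"jaw":0.3,"linear":[0,0,0],"twist":0},{"jaw":0.3,"linear":[0,0,0],"twist":0},{"jaw":0.3,"linear":[0,0,0],"twist":0},{"jaw":0.3,"linear":[0,0,0],"twist":0},{"jaw":0.3,"linear":[0,0,0],"twist":0},{"jaw":0.3,"linear":[0,0,0],"twist":0}]' 15
```

```text
time: 3.78
position: [0.5289, -0.2683, 0.0286]
tool_rot: [0.053, 0.999, -0.001, 0.001]
ft_force: [0.8, -0.3, 0.5]
grip_width: 0.055
grip_force: 0.0
time: 4.28
position: [0.5287, -0.2681, 0.0283]
tool_rot: [0.053, 0.999, -0.0, 0.001]
ft_force: [-0.7, 0.6, 4.9]
grip_width: 0.0396
grip_force: 15.0
```

```bash
python3 -m pendant '[{"jaw":0.3,"linear":[0,0,-0.5],"twist":0},{"jaw":0.3,"linear":[0,0,-1],"twist":0},{"jaw":0.3,"linear":[0,0,-2],"twist":0},{"jaw":0.3,"linear":[0,0,-3],"twist":0},{"jaw":0.3,"linear":[0,0,-3],"twist":0},{"jaw":0.3,"linear":[0,0,-3],"twist":0},{"jaw":0.3,"linear":[0,0,-2.5],"twist":0},{"jaw":0.3,"linear":[0,0,-1],"twist":0},{"jaw":0.3,"linear":[0,0,-1],"twist":0},{"jaw":0.3,"linear":[0,0,0],"twist":0},{"jaw":0.3,"linear":[0,0,0],"twist":0},{"jaw":0.3,"linear":[0,0,0],"twist":0}]'
python3 - <<'E'
from h import *
s=shot('side');t=shot('top');w=shot('wrist')
cv2.imwrite('pics/lift.png',np.vstack([cv2.resize(w['color'],(480,300)),cv2.resize(s['color'],(480,300))]))
print(np.linalg.inv(s['view'])[:3].round(3).tolist(), s['fov_y'])
W=world(t); 
# phone: fit clamp rectangle from top and wrist
E
```

```text
time: 5.28
position: [0.5273, -0.2671, 0.1959]
tool_rot: [0.053, 0.999, 0.001, -0.001]
ft_force: [-0.9, -0.1, -0.8]
grip_width: 0.0401
grip_force: 15.0
[[0.999, 0.008, 0.05, 0.466], [-0.043, -0.379, 0.924, -0.889], [0.027, -0.925, -0.378, 0.389]] 53.02463456433088
```

View pics/lift.png

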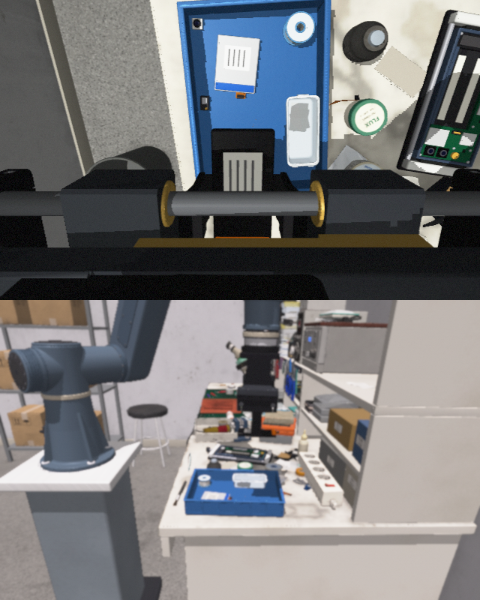

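```bash
python3 -m pendant '[{"jaw":0.3,"linear":[0,1,-2],"twist":0},{"jaw":0.3,"linear":[0,2.5,-1.5],"twist":0},{"jaw":0.3,"linear":[0,2.5,-1],"twist":0},{"jaw":0.3,"linear":[0.4,2.5,0],"twist":0},{"jaw":0.3,"linear":[0.4,2.5,0],"twist":0},{"jaw":0.3,"linear":[0.4,2,0],"twist":0},{"jaw":0.3,"linear":[0.4,1,0],"twist":0},{"jaw":0.3,"linear":[0,0,0],"twist":0},{"jaw":0.3,"linear":[0,0,0],"twist":0},{"jaw":0.3,"linear":[0,0,0],"twist":0}]'
python3 - <<'E'
from h import *
w=shot('wrist')
W=world(w)
# orthorectified colour map of z<0.04 region, 0.4 mm/px around phone at rim height 0.022, via projection of plane
def ortho(c,z,x0=.38,x1=.64,y0=-.09,y1=.12,s=2500):
    f=200/np.tan(np.radians(float(c['fov_y']))/2)
    nx,ny=int((x1-x0)*s),int((y1-y0)*s)
    r,k=np.mgrid[:nx,:ny]; P=np.stack([x1-r/s,y1-k/s,np.full(r.shape,z),np.ones(r.shape)],-1)@c['view'].T
    u=P[...,0]/P[...,2]*f+c['cx'];v=P[...,1]/P[...,2]*f+c['cy']
    return cv2.remap(c['color'],u.astype(np.float32),v.astype(np.float32),cv2.INTER_LINEAR)
a=ortho(w,.022); b=ortho(load('top'),.022) 
print(a.shape); cv2.imwrite('pics/ortho.png',cv2.resize(np.hstack([a,b]),None,fx=.75,fy=.75,interpolation=cv2.INTER_AREA))
E
```

```text
time: 6.27
position: [0.5276, -0.1281, 0.2424]
tool_rot: [0.054, 0.999, -0.0, 0.0]
ft_force: [0.2, 0.7, 0.6]
grip_width: 0.0399
grip_force: 15.0
(650, 525, 3)
```

View pics/ortho.png

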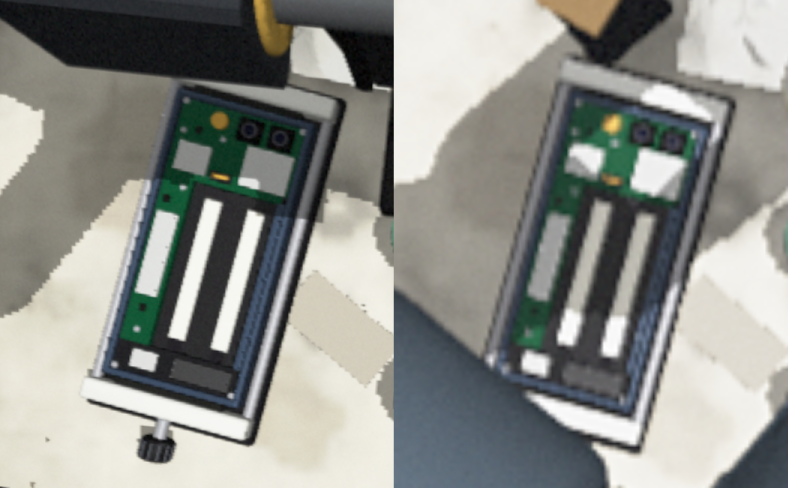

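```bash
python3 -m pendant '[{"jaw":0.3,"linear":[0.5,1.4,0],"twist":0},{"jaw":0.3,"linear":[1,2.5,0],"twist":0},{"jaw":0.3,"linear":[1,2.5,0],"twist":0},{"jaw":0.3,"linear":[1,2.5,0],"twist":0},{"jaw":0.3,"linear":[0.9,2.5,0],"twist":0},{"jaw":0.3,"linear":[0.5,1.5,0],"twist":0},{"jaw":0.3,"linear":[0,0,0],"twist":3},{"jaw":0.3,"linear":[0,0,0],"twist":3},{"jaw":0.3,"linear":[0,0,0],"twist":3},{"jaw":0.3,"linear":[0,0,0],"twist":0}]' && python3 -m pendant '[{"jaw":0.3,"linear":[0,0,1.2],"twist":0},{"jaw":0.3,"linear":[0,0,2.5],"twist":0},{"jaw":0.3,"linear":[0,0,3],"twist":0},{"jaw":0.3,"linear":[0,0,3],"twist":0},{"jaw":0.3,"linear":[0,0,2.5],"twist":0},{"jaw":0.3,"linear":[0,0,1.5],"twist":0},{"jaw":0.3,"linear":[0,0,1],"twist":0},{"jaw":0.3,"linear":[0,0,0.5],"twist":0},{"jaw":0.3,"linear":[0,0,0],"twist":0},{"jaw":0.3,"linear":[0,0,0],"twist":0},{"jaw":0.3,"linear":[0,0,0],"twist":0}]'
python3 - <<'E'
from h import *
for n in('wrist','top','side'): shot(n)
w=load('wrist');t=load('top');s=load('side')
cv2.imwrite('pics/hov.png',np.vstack([cv2.resize(w['color'],(560,350))[:250],cv2.resize(t['color'][140:265,170:350],(560,340),interpolation=cv2.INTER_CUBIC)]))
o=robot.get_obs(); print(o['position'],o['tool_rot'])
E
```

```text
time: 7.15
position: [0.4919, 0.007, 0.2426]
tool_rot: [0.132, 0.991, 0.0, -0.0]
ft_force: [0.3, -0.5, 0.5]
grip_width: 0.0401
grip_force: 15.0
time: 8.07
position: [0.4931, 0.0064, 0.0915]
tool_rot: [0.131, 0.991, -0.0, 0.001]
ft_force: [-0.5, -1.2, 0.2]
grip_width: 0.0399
grip_force: 15.0
[0.49285118 0.00649564 0.09147187] [ 1.31468433e-01  9.91319811e-01 -8.19889820e-05  1.03722176e-03]
```

View pics/hov.png

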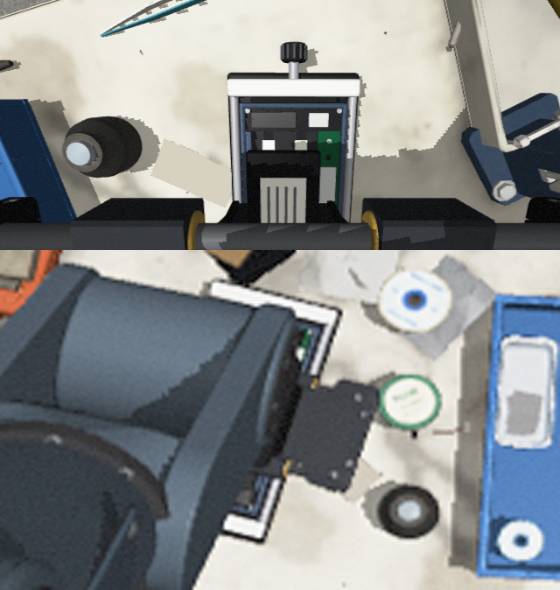

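```bash
cat >> h.py <<'E'
def ortho(c,z,cx,cy,yaw,s=4,X=(-120,20),Y=(-60,60)):
    f=200/np.tan(np.radians(float(c['fov_y']))/2)
    r,k=np.mgrid[:(X[1]-X[0])*s,:(Y[1]-Y[0])*s]; lx=(X[1]-r/s)/1e3; ly=(Y[1]-k/s)/1e3
    C,S=np.cos(yaw),np.sin(yaw)
    P=np.stack([cx+C*lx-S*ly,cy+S*lx+C*ly,np.full(r.shape,z),np.ones(r.shape)],-1)@c['view'].T
    u=P[...,0]/P[...,2]*f+c['cx'];v=P[...,1]/P[...,2]*f+c['cy']
    return cv2.remap(c['color'],u.astype(np.float32),v.astype(np.float32),cv2.INTER_LINEAR)
E
python3 - <<'E'
from h import *
w=load('wrist'); p=robot.get_obs()['position']
yaw=np.radians(-15.1)
a=ortho(w,p[2]-.0124,p[0],p[1],yaw,3); b=ortho(w,.022,p[0],p[1],yaw,3)
for im in(a,b):
    for mm in range(-110,20,10): cv2.line(im,(0,(20-mm)*3),(8,(20-mm)*3),(0,0,255),1)
    for mm in range(-50,60,10): cv2.line(im,((60-mm)*3,412),((60-mm)*3,420),(0,0,255),1)
    cv2.line(im,(180,395),(180,420),(0,0,255),1)
cv2.imwrite('pics/or2.png',np.hstack([a,b]))
E
```

```text
(no output)
```

View pics/or2.png

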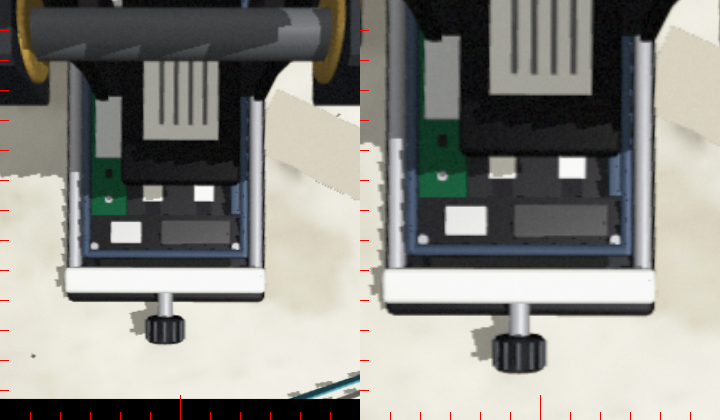

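```bash
python3 -m pendant '[{"jaw":0.3,"linear":[0,0.06,0.5],"twist":0},{"jaw":0.3,"linear":[0,0,1],"twist":0},{"jaw":0.3,"linear":[0,0,1],"twist":0},{"jaw":0.3,"linear":[0,0,0.7],"twist":0},{"jaw":0.3,"linear":[0,0,0.4],"twist":0},{"jaw":0.3,"linear":[0,0,0.3],"twist":0},{"jaw":0.3,"linear":[0,0,0.2],"twist":0},{"jaw":0.3,"linear":[0,0,0.1],"twist":0},{"jaw":0.3,"linear":[0,0,0],"twist":0},{"jaw":0.3,"linear":[0,0,0],"twist":0},{"jaw":0.3,"linear":[0,0,0],"twist":0},{"jaw":0.3,"linear":[0,0,0],"twist":0}]'
python3 - <<'E'
from h import *
ps=[]
for i in range(5): w=shot('wrist'); ps.append(robot.get_obs()['position'])
p=np.mean(ps,0); print(p,np.std(ps,0)); s=shot('side')
W=world(w); 
yaw=np.radians(-15.1)
a=ortho(w,p[2]-.0124,p[0],p[1],yaw,3); b=ortho(w,.022,p[0],p[1],yaw,3)
for im in(a,b):
    for mm in range(-110,20,10): cv2.line(im,(0,(20-mm)*3),(8,(20-mm)*3),(0,0,255),1)
    cv2.line(im,(180,395),(180,420),(0,0,255),1)
# side camera location of the battery
q=np.linalg.inv(s['view']); f=200/np.tan(np.radians(float(s['fov_y']))/2)
k=s['view']@np.array([*p,1]); u,v=k[0]/k[2]*f+s['cx'],k[1]/k[2]*f+s['cy']; u,v=int(u),int(v); print(u,v)
cr=cv2.resize(s['color'][v-18:v+18,u-64:u+64],(720,202),interpolation=cv2.INTER_CUBIC)
cv2.imwrite('pics/fin.png',np.vstack([np.hstack([a,b])[:390],cr]))
# heights: label top and rim by depth
C,S=np.cos(yaw),np.sin(yaw); dx,dy=W[...,0]-p[0],W[...,1]-p[1]; lx=C*dx+S*dy; ly=-S*dx+C*dy
m=(abs(ly)<8)&(lx<-15)&(lx>-36)&(W[...,2]>.01); g=W[m]; print('label z',np.median(g[:,2]),g.shape)
if len(g): print('tilt',np.linalg.lstsq(np.c_[lx[m],ly[m],np.ones(m.sum())],g[:,2],rcond=None)[0])
m=(abs(lx+72)<3.5)&(abs(ly-6)<30); print('jaw z',np.nanpercentile(W[m][:,2],[25,50,75]))
E
```

```text
time: 9.22
position: [0.4926, 0.0071, 0.0488]
tool_rot: [0.132, 0.991, -0.0, 0.0]
ft_force: [-0.0, 0.9, -0.5]
grip_width: 0.0395
grip_force: 15.0
[0.49250878 0.00715882 0.04875663] [4.05210532e-05 1.86462387e-05 5.06114725e-05]
314 191
label z nan (0, 3)
jaw z nan
  return _methods._mean(a, axis=axis, dtype=dtype,
  ret = ret.dtype.type(ret / rcount)
  return np.nanmean(a, axis, out=out, keepdims=keepdims)
```

View pics/fin.png

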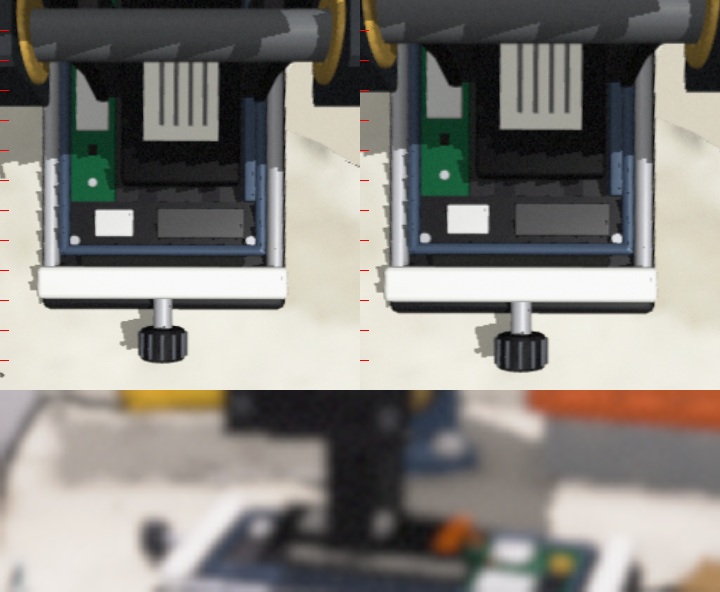

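```bash
python3 -m pendant '[{"jaw":0.3,"linear":[-0.03,0,0.1],"twist":0},{"jaw":0.3,"linear":[0,0,0],"twist":0},{"jaw":0.3,"linear":[0,0,0],"twist":0},{"jaw":0.3,"linear":[0,0,0],"twist":0},{"jaw":0.3,"linear":[0,0,0],"twist":0}]'
python3 - <<'E'
from h import *
w=shot('wrist'); p=robot.get_obs()['position']; W=world(w); print(p)
yaw=np.radians(-15.1)
C,S=np.cos(yaw),np.sin(yaw); dx,dy=W[...,0]-p[0],W[...,1]-p[1]; lx=1e3*(C*dx+S*dy); ly=1e3*(-S*dx+C*dy); z=1e3*W[...,2]
m=(abs(ly)<11)&(lx<-15)&(lx>-36)&(z>10)
print('label z',np.median(z[m]),m.sum(),'tilt',np.linalg.lstsq(np.c_[lx[m],ly[m],np.ones(m.sum())],z[m],rcond=None)[0])
m=(abs(lx+72)<3.5)&(abs(ly-6)<30); print('jaw z',np.percentile(z[m],[25,50,75]))
m=(abs(ly-6)<50)&(lx<-45)&(lx>-90); print('rim max',np.percentile(z[m],[90,97,99.5]))
m=(abs(ly+70)<15)&(abs(lx+60)<20); print('bench z',np.nanmedian(z[m]))
E
```

```text
time: 9.93
position: [0.4926, 0.0071, 0.0475]
tool_rot: [0.132, 0.991, 0.0, -0.0]
ft_force: [0.3, 0.8, 0.2]
grip_width: 0.0397
grip_force: 15.0
[0.49268402 0.00707616 0.04754426]
label z 136.83260723787285 15417 tilt [-6.42128044e-01  9.83606146e-03  1.05292454e+02]
jaw z [21.21879679 21.75887827 22.25403461]
rim max [22.25273578 22.76612008 23.32062305]
bench z -0.11217618913633709
```

```bash
python3 - <<'E'
from h import *
w=load('wrist'); p=robot.get_obs()['position']; W=world(w)
yaw=np.radians(-15.1)
C,S=np.cos(yaw),np.sin(yaw); dx,dy=W[...,0]-p[0],W[...,1]-p[1]; lx=1e3*(C*dx+S*dy); ly=1e3*(-S*dx+C*dy); z=1e3*W[...,2]
m=(abs(ly)<17)&(lx<-8)&(lx>-39)&(z>28)&(z<48)
k=np.linalg.lstsq(np.c_[lx[m],ly[m],np.ones(m.sum())],z[m],rcond=None)[0]
print('top z',np.median(z[m]),m.sum(),lx[m].min(),lx[m].max(),'plane',k)
E
```

```text
top z 35.28653770726189 4471 -38.9785333767806 -8.008788950657742 plane [8.20647289e-03 1.97521813e-03 3.54717697e+01]
```

```bash
python3 -c "
from rig import robot
print(robot.hand_in())"
```

```text
the job is handed in; nothing more can be done
None
```

I handed the job in at about 10 s of the 48 s: the battery is held still and level about 6 mm above the phone's rim, centred over the bay to about 1 mm by the wrist camera, with its orange end towards the camera end. The hand-in returned no verdict.

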